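Move the tea-strainer arm on to the next cup and pin it there

ROBOT

A 6-joint arm with a two-finger parallel gripper is mounted at the origin on a cart in front of the work surface, level with it; the furniture and walls round the work are solid. World frame = base frame: x ahead of the robot, y to its left, z up, the work surface at z = 0. Lengths are in mm, angles in degrees, forces in N, time in s.
With the tool pointing down it reaches from about 400 to 925 mm from the base axis. Payload 3.4 kg.
Tool frame: the origin (TCP) lies at the very end of the fingers, on their centre line; the grasp point (between the pads) lies 19 mm behind it; z points along the fingers, y is the line along which they close (so a half turn about z gives the same grasp; the last joint's range is limited). The gripper opens to 85 mm and grips with 20 to 120 N. Pads are 22 mm wide; open, the fingers measure 114 mm over their backs; the gripper's body (76 mm by 85 mm) begins 54 mm behind the grasp point. The pads swing forward as they close: fully open they stand 13 mm farther back than shut.
Start: joints at [60.017, 17.578, 86.31, -0, 76.112, -4.211], TCP at [250.024, 517.802, 231.305] pointing down, gripper open.
Joint ranges: [-179.03, 179.03], [-60, 130.46], [8.19, 133.38], [-81.62, 261.62], [5.75, 156.47], [-153.77, 153.77]. Speed limits (degrees/s): [147.25, 147.25, 180, 180, 180, 180].

INTERFACE

Orientations are given as [roll, pitch, yaw] about the fixed x, y, z axes, in that order (R = Rz(yaw) Ry(pitch) Rx(roll)).
In Python, from bench import arm, capture gives the robot as it stands (arm), with the cameras as plain functions.
- The arm moves only by the shell command python3 shift.py, which reads ROWS from standard input. ROWS is a JSON list that holds a single list of rows (three levels of brackets), with 1 to 10 rows, each of 5 numbers: dx, dy, dz in parts of the range, where 1.0 means 600 mm, then a turn about the tool's z in fractions of the full range, 1 being 180 degrees, then the finger opening in mm; each row is the pose to reach, as a shift and turn from the pose commanded when the command began, along the tool's axes at that moment; what a row does not reach only later rows make up. A row lasts 1/8 s, in which the tool goes at most 62.5 mm and 10.7 degrees, less where a joint would pass 70% of its speed; a pose out of reach is approached as far as the arm can. The fingers move at their own pace and stop on an object; the grip force is fixed at half the most. Time passes only in rows, so rows that do not move let the fingers close. It prints the time, the measured TCP pose, the force, the opening and the grip force at its end. A shift or turn number past 1, either way, is cut back to 1. Input that does not fit is refused with a message, and nothing moves.
- arm.state(): the state, without advancing time (a new reading comes with each control period).
- capture(name): name is "side" or "top"; returns a dict with "img" (400x640x3 uint8, red, green, blue), "camera_matrix" (3x3 intrinsics, pixels), "position" and "rotation" of the camera in the world. Camera axes: x right, y up, looking along -z (the intrinsics and any distortion apply to the point x, -y, -z); pixel columns grow to the right and rows downward; lengths in mm; the calibration is good to about 2 mm. A picture is of the moment at which its call begins. There is no depth.
- arm.close_job(): hands the job in; it is judged then, once.
The state is a dict: "clock": time; "qpos": joint angles; "qvel": joint speeds; "tau": joint torques, N m; "position": TCP position; "tool_rot": TCP orientation; "contact_force": force on the tool from outside, world axes, zero at the start; "torque": the same for the moment, N m; "finger_gap": finger opening in mm; "finger_force": force on a finger pad.
Only numpy, scipy, OpenCV 4.12 (cv2) and the standard library are available. Lean on these libraries where they do the work, as an engineer would, in place of code of your own. Each camera call takes 0.05 s, during which the arm holds its last target. There are 200 camera calls.

TASK

The mug under the tea strainer is full and the next pour goes into the steel tumbler. Pull up the swing arm's spring pin by its black knob, swing the arm round to the tumbler and let the pin snap fully home in the hole on that side, so that the arm is locked with the strainer over the tumbler. The strainer must stay seated in its hoop, and the mug, the tumbler, the lime bowl and the milk pan must stay standing where they are.

Things in the scene. Friction and masses are not known exactly. Their poses are not given: they have to be found in the camera images.
- stand: Fixed steel drip tray 225 x 290 x 12 mm (rim 16 mm) lying on the pan supports, with a 24 mm post near its far edge that carries a dark dial disc (190 mm wide, 132 to 138 mm up). Origin: on the post's axis at the tray's underside; z up, -x towards the mug and roughly the robot, +y to the robot's left. Place varies by some cm, yaw by up to 0.22 rad.
- post_top (a point): Top of the nut on the post's axis (the arm's pivot), 178 mm above the stand's origin. Aluminium catch plates lie on the disc, top 32 mm below this point, with holes 80 mm from the axis, as the pin: one in the middle, one left, one right. The side plates are adjustable: each side hole lies anywhere from 0.55 to 0.85 rad off the middle; this is not given, feel for it (or see its brass bush).
- knob (a point): Centre of the spring pin's black round knob, 36 mm wide, from 13 mm below to 14 mm above this point, flat top with a red dot. It stands on the arm, 80 mm from the post's axis, above a brass sleeve (25 mm, its foot 32 mm) that ends 15 mm below this point; the arm's steel bar (26 mm wide) has its top 40 mm below this point. Rises with the pin, swings with the arm.
- hoop (a point): Centre of the arm's wire hoop (100 mm diameter, wire 8 mm) at the height of its top, 155 mm from the post's axis beyond the knob. Upright clips round it, up to 10 mm high, hold the strainer's rim, and a fork holds its handle, which points away from the post.
- strainer_bowl (a point): Centre of the red tea strainer's rim (108 mm diameter, 50 g), at the rim's underside: seated, it coincides with hoop. The strainer is loose; its bowl hangs through the hoop about 32 mm, well clear of the cups, and its handle reaches 130 mm outwards from this point.
- tumbler: Empty steel tumbler, 78 mm wide at the mouth, 95 mm high, loose on the tray, on the left or on the right place: 155 mm from the post's axis, about 0.7 rad from the middle. Origin: centre of its underside; z up.
- mug: Cream tea mug, 92 mm wide, 101 mm high, loose on the middle place. Origin: centre of the underside of mug with handle, 15 mm from the cup's axis towards the handle, which points roughly away from the post; z up.
- lime_bowl: Small lime-green bowl for the used leaves, 62 mm wide, 36 mm high, loose, on the side place that the tumbler does not have. Origin: centre of its underside; z up.
- milk_pan: Small steel pan, 105 mm wide, 62 mm high, loose, on the back left burner. Origin: centre of its underside.
- swing_arm (a joint): Angle of the arm about the post, rad: 0 over the mug (where it starts, pinned), positive towards the robot's left (+y), negative to the right; stops at +-1.03. It turns lightly (0.04 N m) and stays where it is left.
- spring_pin (a joint): How far the pin is pulled up, m: 0 home, 0.018 fully up. Spring: 7 N at 0, 11 N at 0.010, 14 N at 0.018. The pin (12 mm, round nose, 1.5 mm play) reaches 10 mm into a hole: beyond 0.010 it is clear. Let go off a hole it rides on the plate at about 0.010, the arm can be pushed at the knob with about 4 N, and over a hole the pin drops to 0 by itself and blocks the arm.

How it is judged:
By the outcome, as a careful person would: the job done as asked, in the order asked, and still so for the second after the job is handed in, with the robot touching nothing.
It also fails if it takes over 42 s, if anything falls off the work surface, if the arm or the gripper's body presses on something with over 40 N, if the wrist force passes 120 N, or if a joint passes its speed limit or range.

## Working session

There is one attempt and no reset: what is moved stays moved. The work goes in short steps, Python scripts to look and compute and a shell command to move; the robot and the scene stay as the last step left them, time stands still between calls to the robot, and variables do not carry over. Pictures are saved under pics/ and viewed, at most 10 in all, crops included, and the job is handed in when it is done.

```bash
ls; mkdir -p pics; python3 - <<'E'
from bench import arm, capture
import cv2
for n in("side","top"):
    c=capture(n); cv2.imwrite(f"pics/{n}0.png",c["img"][:,:,::-1]); print(n,c["camera_matrix"],c["position"],c["rotation"],[k for k in c])
s=arm.state();print(s["clock"],s["position"],s["tool_rot"])
E
```

```text
bench.py
pics
shift.py
side [[413.42791344   0.         313.89740467]
 [  0.         413.42791344 196.29965951]
 [  0.           0.           1.        ]] [506.53750153 822.88494837 483.34146141] [  68.73594003    0.9644342  -175.40337369] ['img', 'camera_matrix', 'position', 'rotation']
top [[454.84876214   0.         322.94717883]
 [  0.         454.84876214 198.41044392]
 [  0.           0.           1.        ]] [ 4.34069292e+02 -8.34035946e-01  1.02349406e+03] [  8.70405148   1.7435988  -89.80200466] ['img', 'camera_matrix', 'position', 'rotation']
0.1 [249.70810125 517.26584296 230.47100566] [-1.79894294e+02 -9.18233477e-03  1.54230226e+02]
```

View pics/side0.png

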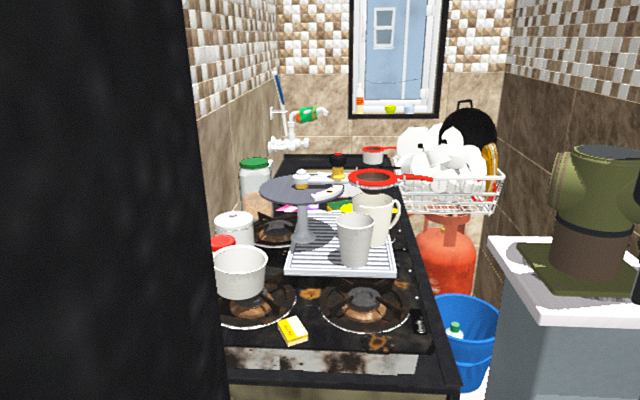

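View pics/top0.png

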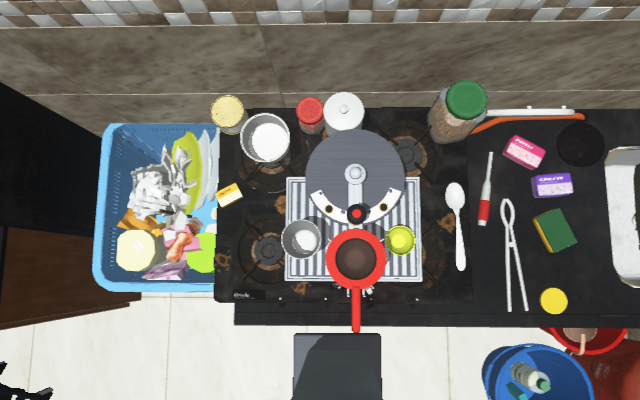

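The side view shows the tumbler (355,240) nearer the camera than the mug, so it stands on the +y side. The top view shows post nut (355,173), knob (357,213), strainer (356,259), tumbler (301,239) on the left and lime bowl (400,239) on the right. Next I zoom in.

```bash
cat > h.py <<'E'
import numpy as np, cv2
from scipy.spatial.transform import Rotation as R
def ray(c,uv):
    K=np.array(c["camera_matrix"]); d=np.linalg.inv(K)@[uv[0],uv[1],1.]
    d=R.from_euler("xyz",c["rotation"],degrees=True).as_matrix()@[d[0],-d[1],-d[2]]
    return np.array(c["position"]),d/np.linalg.norm(d)
def plane(c,uv,z):
    p,d=ray(c,uv); return p+d*(z-p[2])/d[2]
def tri(c1,u1,c2,u2):
    p,d=ray(c1,u1);q,e=ray(c2,u2)
    t=np.linalg.lstsq(np.c_[d,-e],q-p,rcond=None)[0]
    a=p+d*t[0];b=q+e*t[1]; return (a+b)/2,np.linalg.norm(a-b)
def proj(c,P):
    v=R.from_euler("xyz",c["rotation"],degrees=True).as_matrix().T@(np.array(P)-c["position"])
    K=np.array(c["camera_matrix"]);w=K@[v[0],-v[1],-v[2]];return w[:2]/w[2]
E
python3 - <<'E'
import cv2,numpy as np
t=cv2.imread("pics/top0.png")[150:250,285:425];s=cv2.imread("pics/side0.png")[150:230,250:390]
o=np.vstack([cv2.resize(t,None,fx=4.2,fy=3.4*4.2/4.2,interpolation=2)[:320] if 0 else cv2.resize(t,(700,500),interpolation=2)])
cv2.imwrite("pics/t1.png",o);cv2.imwrite("pics/s1.png",cv2.resize(s,(770,440),interpolation=2))
E
```

```text
(no output)
```

View pics/t1.png

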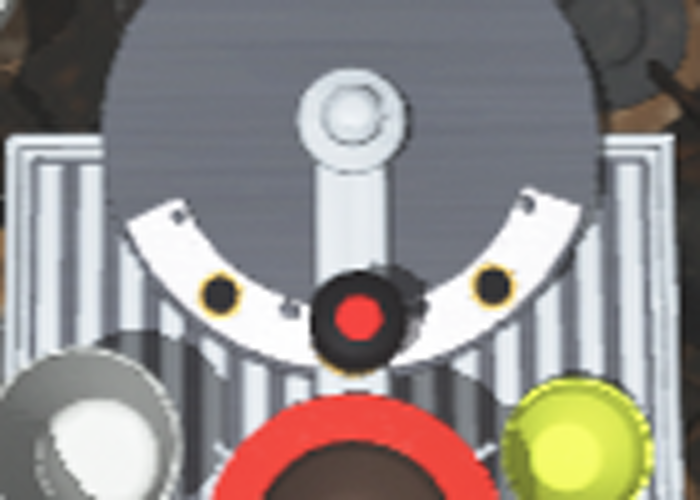

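View pics/s1.png

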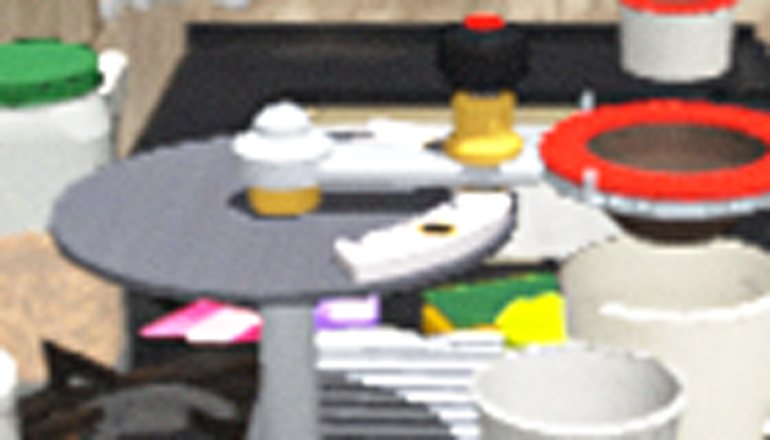

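Top crop: nut (352,112), red dot (358,317), left bush (221,295), right bush (493,286). Side crop: dot (484,21), nut top (285,107), left bush (437,229). Scaled back, I triangulate these.

```bash
cat > m.py <<'E'
from h import *
from bench import arm, capture
S=capture("side");T=capture("top")
def dot(c,box):
    x0,y0,x1,y1=box;i=c["img"][y0:y1,x0:x1].astype(int)
    m=(i[...,0]>150)&(i[...,1]<110)&(i[...,2]<110)
    y,x=np.nonzero(m);return np.array([x.mean()+x0,y.mean()+y0]),m.sum()
E
python3 - <<'E'
from m import *
f=lambda u,s,o:((np.array(u)+.5)/s-.5)+o
t=lambda u:f(u,5,[285,150]); s=lambda u:f(u,5.5,[250,150])
dt,n=dot(T,(345,203,370,224));ds,k=dot(S,(330,149,347,157));print(dt,n,ds,k,t((358,317)),s((484,21)))
kt,e=tri(T,dt,S,ds);print("dot",kt,e)
nt,e=tri(T,t((353,112)),S,s((285,107)));print("nut",nt,e)
h,e=tri(T,t((221,295)),S,s((437,229)));print("holeL",h,e)
z=h[2]
c=plane(T,t((352,114)),kt[2]-14)  # nut at post_top height ~ knob bottom etc
for zz in (nt[2],):
  P=plane(T,t((352,114)),zz);K=plane(T,dt,kt[2]);L=plane(T,t((221,295)),z);Rr=plane(T,t((493,286)),z)
  for n,q in(("K",K),("L",L),("R",Rr)):
    v=q-P;print(n,q,np.hypot(*v[:2]),np.degrees(np.arctan2(v[1],v[0])))
for n,u,zz in(("bowl",(356,259),130),("tumbler",(301,239),110)):print(n,plane(T,u,zz))
E
```

```text
[356.20634921 213.11111111] 63 [337.5 153.5] 14 [356.2 213. ] [337.59090909 153.40909091]
dot [528.06746092 -33.94779517 247.43284599] 1.5531032315664968
nut [607.0800231  -34.18251268 211.99629889] 0.5942224168472683
holeL [544.45012313  14.28661339 179.30638055] 0.9392839931482683
K [527.28534708 -33.93835044 247.43284599] 78.75034764094332 -179.9186154814004
L [543.97651811  14.28621241 179.30638055] 78.52492470096787 142.21456704815955
R [547.31058499 -87.20446916 179.30638055] 79.358916972975 -137.73080557844509
bowl [451.57999083 -37.86549561 130.        ]
tumbler [491.47790778  71.26791229 110.        ]
```

```bash
cat > rel.py <<'E'
import sys,json
from h import *
from bench import arm, capture
s=arm.state();A=R.from_euler("xyz",s["tool_rot"],degrees=True)
print(s["clock"],np.round(s["position"],1),np.round(s["tool_rot"],1),"F",np.round(s["contact_force"],1),"gap",s["finger_gap"],s["finger_force"])
for t in json.loads(sys.argv[1]):
    d=A.inv().apply(np.array(t[:3])-s["position"])
    print(t,np.round(d,1),"turn",round((s["tool_rot"][2]-t[3]+180)%360-180,1))
E
python3 rel.py '[[350,350,300,160],[528,-34,300,180]]'
```

```text
0.2 [249.8 517.4 230.7] [-179.9   -0.   154.2] F [ 0.5  0.4 -0.8] gap 85.32994744167758 0.0
[350, 350, 300, 160] [-163.  -107.3  -69.2] turn -5.8
[528, -34, 300, 180] [-490.3 -375.7  -68.8] turn -25.8
```

The rows are not in the units I measure in: shifts go in shares of 600 mm and turns go in shares of 180 degrees. I convert before sending: -490 mm / 600 = -0.8167, -410 mm / 600 = -0.6833, -25.8 degrees / 180 = -0.1433.

```bash
echo '[[[0, 0, -0.115, 0, 85], [-0.1667, -0.1083, -0.115, -0.0278, 85], [-0.2717, -0.1783, -0.115, -0.0556, 85], [-0.4167, -0.3, -0.115, -0.0889, 85], [-0.55, -0.4167, -0.115, -0.1111, 85], [-0.6833, -0.5167, -0.115, -0.1433, 85], [-0.8167, -0.6262, -0.115, -0.1433, 85], [-0.8167, -0.6262, -0.115, -0.1433, 85], [-0.8167, -0.6262, -0.115, -0.1433, 85], [-0.8167, -0.6262, -0.115, -0.1433, 85]]]' | python3 shift.py; python3 rel.py '[[527.5,-34,212,180]]'
```

```text
clock: 1.45
position: [504.5, 14.6, 300.2]
tool_rot: [180.0, 0.0, -180.0]
contact_force: [0.6, 0.5, 1.4]
finger_gap: 84.9
finger_force: 0.0
1.45 [504.5  14.6 300.2] [ 180.    0. -180.] F [0.6 0.5 1.4] gap 84.92658853720484 0.0
[527.5, -34, 212, 180] [-22.9 -48.6  88.2] turn 0.0
```

In the tool's units: 88 mm / 600 = 0.1467, -48.6 mm / 600 = -0.081.

```bash
echo '[[[-0.0383, -0.081, 0, 0, 85], [-0.0383, -0.081, 0, 0, 85], [-0.0383, -0.081, 0, 0, 85], [-0.0383, -0.081, 0.05, 0, 85], [-0.0383, -0.081, 0.1, 0, 85], [-0.0383, -0.081, 0.1467, 0, 85], [-0.0383, -0.081, 0.1467, 0, 85]]]' | python3 shift.py; python3 - <<'E'
from m import *
o=np.vstack([cv2.resize(T["img"][140:260,270:430],(560,420)),cv2.resize(S["img"][120:230,250:410],(560,385))])[:,:,::-1]
cv2.imwrite("pics/a.png",cv2.resize(o,(417,600)))
E
python3 rel.py '[]'
```

```text
clock: 2.33
position: [524.4, -30.1, 210.4]
tool_rot: [179.9, -0.3, -179.8]
contact_force: [0.2, 1.2, 0.4]
finger_gap: 85.1
finger_force: 0.0
2.425 [527.  -30.9 212.9] [ 180.     0.  -179.9] F [-0.2 -0.1  0.1] gap 84.92263173528865 0.0
```

View pics/a.png

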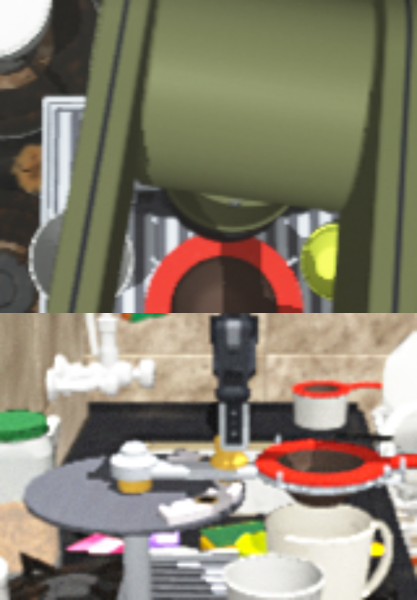

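The side view shows the finger at the knob with its tip at the sleeve's upper end, above the bar and rim. Centre and close.

In the tool's units: -3 mm / 600 = -0.005.

```bash
echo '[[[0, -0.005, 0, 0, 60], [0, -0.005, 0, 0, 45], [0, -0.005, 0, 0, 34], [0, -0.005, 0, 0, 30], [0, -0.005, 0, 0, 30], [0, -0.005, 0, 0, 30], [0, -0.005, 0, 0, 30]]]' | python3 shift.py; python3 rel.py '[]'
```

```text
clock: 3.3
position: [527.5, -34.9, 213.3]
tool_rot: [180.0, 0.1, -180.0]
contact_force: [-0.6, 0.8, 5.5]
finger_gap: 33.6
finger_force: 59.0
3.3 [527.5 -34.9 213.3] [ 1.8e+02  1.0e-01 -1.8e+02] F [-0.6  0.8  5.5] gap 33.55683208396917 59.01895880699158
```

In the tool's units: -15 mm / 600 = -0.025, -12 mm / 600 = -0.02.

```bash
echo '[[[0, 0, -0.0067, 0, 30], [0, 0, -0.0133, 0, 30], [0, 0, -0.02, 0, 30], [0, 0, -0.025, 0, 30], [0, 0, -0.025, 0, 30], [0, 0, -0.025, 0, 30]]]' | python3 shift.py; python3 - <<'E'
from m import *
cv2.imwrite("pics/b.png",cv2.resize(S["img"][120:210,260:400],(700,450),interpolation=2)[:,:,::-1])
E
python3 rel.py '[]'
```

```text
clock: 4.05
position: [527.2, -34.8, 226.2]
tool_rot: [180.0, -0.0, -180.0]
contact_force: [4.9, 0.4, -13.2]
finger_gap: 33.3
finger_force: 60.7
4.15 [527.2 -34.9 226.1] [ 180.   -0. -180.] F [  6.2   1.4 -13.1] gap 32.97533131521061 60.67652352154255
```

View pics/b.png

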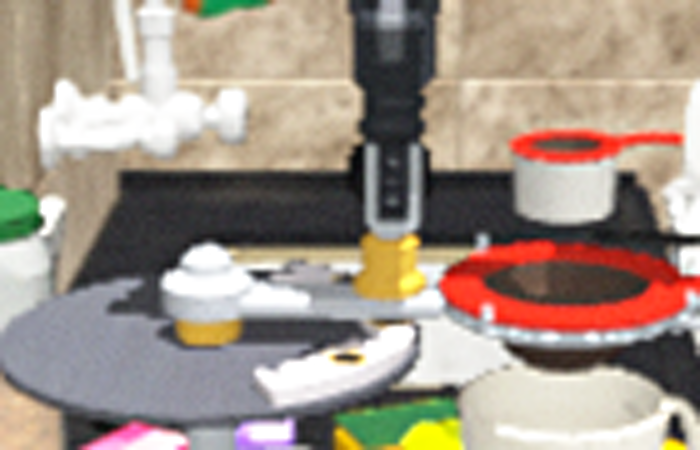

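Force −13 N means the pin is about 14 mm up and clear. Now swing to 33°, short of the left bush at ~38°.

In the tool's units: 43.6 mm / 600 = 0.0727, 41.2 mm / 600 = 0.0687, 33 degrees / 180 = 0.1833.

```bash
echo '[[[-0.0003, 0.0093, 0, 0.0222, 30], [-0.0013, 0.0185, 0, 0.0444, 30], [-0.0028, 0.0277, 0, 0.0667, 30], [-0.0052, 0.0368, 0, 0.0889, 30], [-0.008, 0.0457, 0, 0.1111, 30], [-0.0115, 0.0542, 0, 0.1333, 30], [-0.0157, 0.0627, 0, 0.1556, 30], [-0.019, 0.0687, 0, 0.1722, 30], [-0.0215, 0.0727, 0, 0.1833, 30], [-0.0215, 0.0727, 0, 0.1833, 30]]]' | python3 shift.py; python3 - <<'E'
from m import *
o=np.vstack([cv2.resize(T["img"][150:320,250:430],(540,510)),cv2.resize(S["img"][120:230,250:410],(540,371))])[:,:,::-1]
cv2.imwrite("pics/c.png",cv2.resize(o,(367,600)))
E
python3 rel.py '[]'
```

```text
clock: 5.4
position: [540.0, 9.3, 225.9]
tool_rot: [180.0, -0.1, 147.1]
contact_force: [5.0, 2.9, -12.8]
finger_gap: 33.1
finger_force: 60.8
5.5 [540.    9.3 225.9] [ 1.800e+02 -1.000e-01  1.471e+02] F [  5.6   3.1 -12.7] gap 33.53680629303394 60.83205588161945
```

View pics/c.png

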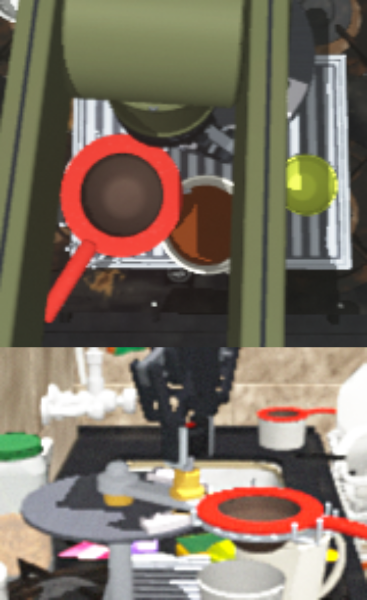

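The strainer is seated and past the mug, nearly over the tumbler, with the knob held at 33°. Next, lower the pin onto the plate and loosen the fingers.

In the tool's units: 4 mm / 600 = 0.0067, 2 mm / 600 = 0.0033.

```bash
echo '[[[0, 0, 0.0033, 0, 30], [0, 0, 0.0067, 0, 30], [0, 0, 0.0067, 0, 30], [0, 0, 0.0067, 0, 40], [0, 0, 0.0067, 0, 40], [0, 0, 0.0067, 0, 40]]]' | python3 shift.py; echo '[[[0, 0.0017, 0, 0, 40], [0, 0.0033, 0, 0, 40], [0, 0.005, 0, 0, 40], [0, 0.0067, 0, 0, 40], [0, 0.0067, 0, 0, 40]]]' | python3 shift.py;echo '[[[0, 0.0017, 0, 0, 40], [0, 0.0033, 0, 0, 40], [0, 0.0033, 0, 0, 40]]]' | python3 shift.py
```

```text
clock: 6.25
position: [539.9, 8.2, 223.9]
tool_rot: [-180.0, 0.1, 147.0]
contact_force: [-0.1, -0.1, 0.4]
finger_gap: 39.9
finger_force: 0.0
clock: 6.88
position: [541.7, 11.9, 223.0]
tool_rot: [-180.0, -0.0, 147.0]
contact_force: [-1.4, -1.1, 0.1]
finger_gap: 39.5
finger_force: 0.7
clock: 7.25
position: [543.8, 13.9, 223.4]
tool_rot: [179.9, 0.0, 147.0]
contact_force: [0.0, -0.4, -0.6]
finger_gap: 39.8
finger_force: 0.3
```

In the tool's units: 1 mm / 600 = 0.0017, 0.5 mm / 600 = 0.0008.

```bash
for i in 1 2 3; do echo '[[[0, 0.0008, 0, 0, 40], [0, 0.0017, 0, 0, 40], [0, 0.0017, 0, 0, 40]]]' | python3 shift.py | grep -E "pos|force"; done
```

```text
position: [543.7, 14.5, 223.2]
contact_force: [-0.6, -0.4, -0.4]
finger_force: 0.0
position: [544.3, 15.3, 223.2]
contact_force: [0.5, -0.1, -0.1]
finger_force: 0.0
position: [544.8, 16.1, 223.2]
contact_force: [0.3, -0.2, 0.4]
finger_force: 0.0
```

```bash
python3 - <<'E'
from m import *
cv2.imwrite("pics/d.png",cv2.resize(S["img"][130:220,270:410],(700,450),interpolation=2)[:,:,::-1])
for z in(247,257):print(proj(S,[544,14.5,z]))
E
```

```text
[329.37343935 160.07756064]
[329.35732135 155.31037011]
```

View pics/d.png

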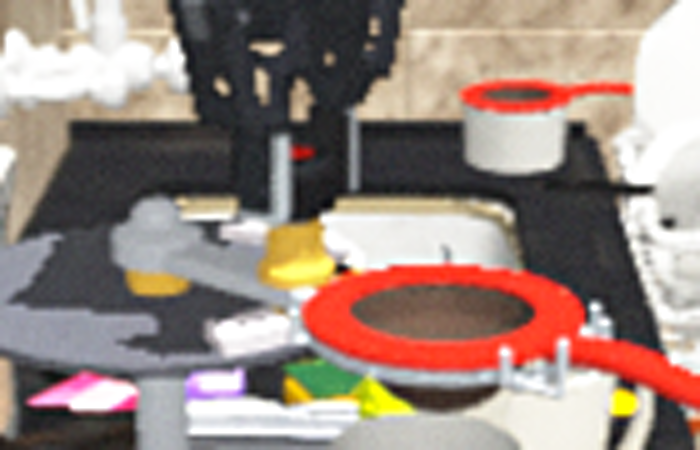

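Red dot at crop (302,153) → (330.3,160.5), which matches the predicted row 160.1 for the pin home. I'll confirm the lock by nudging further.

In the tool's units: 2.5 mm / 600 = 0.0042, 2 mm / 600 = 0.0033.

```bash
echo '[[[0, 0.0017, 0, 0, 40], [0, 0.0033, 0, 0, 40], [0, 0.0042, 0, 0, 40], [0, 0.0042, 0, 0, 40]]]' | python3 shift.py | grep -E "pos|force"; echo '[[[0, 0.0017, 0, 0, 40], [0, 0.0025, 0, 0, 40], [0, 0.0025, 0, 0, 40]]]' | python3 shift.py | grep -E "pos|force"
```

```text
position: [546.1, 18.2, 223.2]
contact_force: [-0.1, -0.9, 0.3]
finger_force: 0.2
position: [546.5, 18.9, 223.1]
contact_force: [-1.6, -2.6, 0.9]
finger_force: 2.0
```

In the tool's units: 2 mm / 600 = 0.0033, 1 mm / 600 = 0.0017.

```bash
echo '[[[0, 0.0017, 0, 0, 40], [0, 0.0033, 0, 0, 40], [0, 0.0033, 0, 0, 40]]]' | python3 shift.py | grep -E "pos|force"
```

```text
position: [546.6, 19.2, 223.0]
contact_force: [-4.0, -8.1, 2.7]
finger_force: 4.4
```

About 9 N with no motion, well above the 4 N riding push, so it is locked. Centre, open and retreat up.

In the tool's units: -110 mm / 600 = -0.1833, -60 mm / 600 = -0.1.

```bash
echo '[[[0, -0.005, 0, 0, 40], [0, -0.01, 0, 0, 60], [0, -0.01, 0, 0, 70], [0, -0.01, 0, 0, 70], [0, -0.01, -0.0333, 0, 70], [0, -0.01, -0.1, 0, 70], [0, -0.01, -0.1833, 0, 70]]]' | python3 shift.py | grep -E "pos|force"; echo '[[[0.1, 0, 0, 0, 70], [0.1833, -0.05, 0, 0, 70], [0.2333, -0.15, 0, 0, 70], [0.2333, -0.25, 0, 0, 70], [0.2333, -0.3333, 0, 0, 70], [0.2333, -0.4, 0, 0, 70], [0.2333, -0.4, 0, 0, 70]]]' | python3 shift.py | grep -E "pos|force"
python3 - <<'E'
from m import *
o=np.hstack([cv2.resize(T["img"][120:300,225:425],(400,360)),cv2.resize(S["img"][120:290,225:415],(400,360))])[:,:,::-1]
cv2.imwrite("pics/e.png",o)
d,n=dot(S,(320,155,338,166));t,k=dot(T,(320,195,345,222));print(d,n,t,k);print(tri(T,t,S,d))
E
```

```text
position: [544.3, 16.4, 333.3]
contact_force: [0.5, 0.3, 0.2]
finger_force: 0.0
position: [295.6, -110.6, 333.5]
contact_force: [-0.6, 0.8, -0.9]
finger_force: 0.0
[328.34782609 159.95652174] 23 [325.83529412 206.81176471] 85
(array([542.06449323,  18.21542766, 247.82183441]), np.float64(7.737425746221093))
```

View pics/e.png

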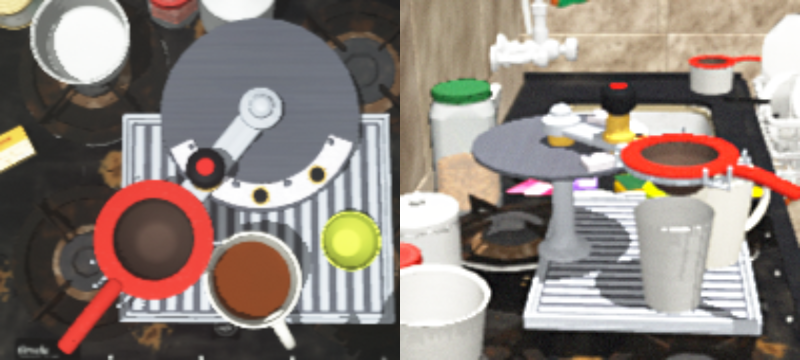

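```bash
python3 - <<'E'
from m import *
t,k=dot(T,(318,196,337,211));d,n=dot(S,(325,155,344,166));p,e=tri(T,t,S,d);v=p-[607,-34,0];print(p,e,k,np.hypot(*v[:2]),np.degrees(np.arctan2(v[1],-v[0])))
E
```

```text
[545.49636892  16.0261036  247.61497452] 1.0322359766460711 65 79.27993237664859 39.12437368271176
```

```bash
python3 -c "
from bench import arm, capture
print(arm.close_job())"
```

```text
the job is handed in; nothing more can be done
None
```

The arm is locked over the tumbler and the job is handed in: the knob is back at its home height (247.6 mm, 247.4 mm before), the lock held a 9 N sideways push, and in the last pictures the strainer is still seated and the cups, bowl and pan are still standing.

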